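# Sieve the hazelnuts out of the walnuts

## Robot

A 6-joint arm with a two-finger parallel gripper is mounted at the origin on a cart in front of the work surface, level with it; the furniture and walls round the work are solid. World frame = base frame: x ahead of the robot, y to its left, z up, the work surface at z = 0. Lengths are in m, angles in rad, forces in N, time in s.
With the tool pointing down it reaches from about 0.25 to 0.775 m from the base axis. Payload 4 kg.
Tool frame: the origin (TCP) lies midway between the tips of the shut fingers; the grasp point (between the pads) lies 19 mm behind it (robot.hold_point_z is the distance from the TCP to the grasp point, in m); z points along the fingers, y is the line along which they close (so a half turn about z gives the same grasp; the last joint's range is limited). The gripper opens to 94 mm and grips with 3 to 60 N. Pads are 16 mm wide; open, the fingers measure 119 mm over their backs; the gripper's body (75 mm by 177 mm) begins 78 mm behind the grasp point.
Start: joints at [-1.25, 0.087, 1.371, -0, 1.684, -0.103], TCP at [0.226, -0.501, 0.173] pointing down, gripper open.
Joint ranges: [-3.1, 3.1], [-0.76, 2.03], [0.27, 2.55], [-1.08, 4.22], [0.17, 2.65], [-2.57, 2.57]. Speed limits (rad/s): [2.79, 2.79, 3.14, 3.14, 3.14, 3.14].

## Interface

Orientations are given as [roll, pitch, yaw] about the fixed x, y, z axes, in that order (R = Rz(yaw) Ry(pitch) Rx(roll)).
In Python, from bench import readout, imaging, robot gives the robot as it stands.
- The arm moves only by the tool carry_out, never from a script. Its argument "motion" is text: rows parted by semicolons, each of 7 numbers parted by spaces: the shift along the tool's x, y, z each as a share of 200 mm, from -1 to 1, then the turn, a rotation vector about the tool's x, y, z each as a share of 120 degrees, from -1 to 1, then the opening, from 0 (shut) to 1 (fully open). A call has 1 to 12 rows; each row shifts and turns the commanded pose from where the row before left it, along the tool's axes as they then stand; what a row does not reach is not made up. A row lasts 1/8 s, in which the tool goes at most 62.5 mm and 10.7 degrees, less where a joint would pass 70% of its speed; a pose out of reach is approached as far as the arm can. A call with a number of a shift or a turn outside -1 to 1 is refused whole. A call with a gripper value outside its range is refused whole. The fingers move at their own pace and stop on an object; the grip force is fixed at half the most. Time passes only in rows, so rows that do not move let the fingers close. It gives the time, the measured TCP pose, the force, the opening and the grip force at its end, in the units of the state.
- readout.get_obs(): the state, without advancing time (a new reading comes with each control period).
- imaging.snapshot(name): name is "scene" or "top" or "wrist"; returns a dict with "pixels" (480x640x3 uint8, red, green, blue), "fx", "fy", "cx", "cy" (pixels), "dist_coeffs" ([k1, k2, p1, p2, k3] as OpenCV has them; the pictures are not rectified), "R" (3x3) and "t" (3): a world point X has camera coordinates R X + t. Camera axes: x right, y down, z forward; pixel columns grow to the right and rows downward; lengths in m; the calibration is good to about 2 mm. A picture is of the moment at which its call begins. There is no depth.
- robot.close_job(): hands the job in; it is judged then, once.
The state is a dict: "time": time; "joint_positions": joint angles; "qvel": joint speeds; "joint_torque": joint torques, N m; "tool_pos": TCP position; "ee_rot": TCP orientation; "wrist_force": force on the tool from outside, world axes, zero at the start; "wrist_torque": the same for the moment, N m; "width": finger opening in m; "finger_force": force on a finger pad.
Only numpy, scipy, OpenCV 4.12 (cv2) and the standard library are available. Lean on these libraries where they do the work, as an engineer would, in place of code of your own. Each camera call takes 0.05 s, during which the arm holds its last target. There are 200 camera calls.

## Task

Take the wooden nut sieve by the wooden block on top of its bridge, lift it a little and shake it from side to side until both hazelnuts have dropped through the slots into the half of the box below it, with both walnuts still in the sieve. Then tip the walnuts out over the sieve's open end into the other half of the box, and put the sieve back, level, on the box over the hazelnuts as it stood. Do not touch the nuts with the gripper.

Things in the scene. Friction and masses are not known exactly. Their poses are not given: they have to be found in the camera images.
- sieve: Loose wooden sieve, 0.28 kg. Origin: centre, underside of its two runners (210 mm along x, 12 wide, at y +-59). Tray 102 x 126 mm inside, wall tops z 50; its end at y +65 is open but for a low sill. Bridge over the middle (z 70-78) with a grip block, 40 (x) x 20 (y) mm, z 78 to 111: grip it from above at z 98, closing along y. Steel slats along y, tops z 12.5, leave 26 mm slots at x -32, 0, 32.
- nut_box: Fixed wooden box, two bays, 162 (x) x 278 (y) x 50 mm high, walls, floor and divider (at y 0, full height) 6 mm thick. Origin: centre of its underside. Bays 150 x 130 mm inside: hazelnut bay, under the sieve, at y -68 mm; walnut bay, empty, nearer the robot, at y +68. The sieve stands on the rim, its origin at (0, -68, 50) mm within 12 mm, axes alike within 6 degrees; it belongs back there.
- walnut_1: Walnut: brown ball of 36 mm, pale seam, 12 g; origin its centre. Lies in a slot of the sieve, between two slats, which holds it when shaken along the sieve's x. It rolls along the slot and out over the open +y end when that end is tipped down 20 to 30 degrees (35 is sure).
- walnut_2: Walnut like walnut_1, in another slot of the sieve.
- hazelnut_1: Hazelnut: dark ball of 19 mm, pale spot, 10 g; origin its centre. Lies on a 6 mm wide slat of the sieve (x -16); brisk strokes along the sieve's x (over 3 m/s2, such as 50 mm in 0.2 s) roll it off into a slot, through which it drops; slow moves carry it along. Unsieved, it would roll out with the walnuts.
- hazelnut_2: Hazelnut like hazelnut_1, on the slat at x +16.

How it is judged:
By the outcome, as a careful person would: the job done as asked, in the order asked, and still so for the second after the job is handed in, with the robot touching nothing.
It also fails if it takes over 38 s, if anything falls off the work surface, if the arm or the gripper's body presses on something with over 40 N, if the wrist force passes 120 N, or if a joint passes its speed limit or range.

## Working session

There is one attempt and no reset: what is moved stays moved. The work goes in short steps, Python scripts to look and compute and a tool call to move; the robot and the scene stay as the last step left them, time stands still between calls to the robot, and variables do not carry over. Pictures are saved under pics/ and viewed, at most 12 in all, crops included, and the job is handed in when it is done.

Besides the shell and the picture viewer there is one more tool, called after "Emit:" as a command line: name --argument value ..., lists and objects as JSON in quotes. carry_out: Moves the arm, as the interface text tells. Its arguments: {"type":"object","properties":{"motion":{"type":"string"}},"required":["motion"]}

```bash
mkdir -p pics; python3 - <<'E'
from bench import readout, imaging, robot
import cv2
o=readout.get_obs();print({k:(v if not hasattr(v,'round') else v) for k,v in o.items()},robot.hold_point_z)
ims=[]
for n in("scene","top"):
    s=imaging.snapshot(n);cv2.imwrite(f"pics/{n}0.png",s["pixels"][:,:,::-1]);print(n,s["fx"],s["cx"],s["cy"],s["dist_coeffs"],s["R"],s["t"])
E
```

```text
{'time': 0.0, 'joint_positions': array([-1.25008751e+00,  8.79808711e-02,  1.37225710e+00, -3.01700172e-05,
        1.68357159e+00, -1.03054625e-01]), 'qvel': array([0.0003991 , 0.00010244, 0.00077488, 0.00052344, 0.00014713,
       0.00157146]), 'joint_torque': array([ 1.97382273e-03, -3.40170550e+01, -3.02427328e+01,  7.21273036e-02,
        3.28494329e-02, -1.76642443e-04]), 'tool_pos': array([ 0.22596971, -0.50076079,  0.17198866]), 'ee_rot': array([-3.13938442e+00, -1.98231329e-04,  4.23759863e-01]), 'wrist_force': array([-0.83553732, -1.75812827,  0.29635775]), 'wrist_torque': array([-0.00098434,  0.03903076, -0.05068499]), 'finger_force': 0.0, 'width': 0.09402860884074705} 0.0188
scene 598.5369821722912 325.5824928354481 243.20117021616147 [-0.11019278  0.          0.          0.          0.        ] [[ 0.85152807 -0.52407012  0.01582562]
 [-0.39950286 -0.668083   -0.62774403]
 [ 0.33955472  0.52821928 -0.77825894]] [-0.57736698  0.16286085  0.78525111]
top 521.7988001821664 327.63106885366403 227.1509312476635 [-0.01048827  0.          0.          0.          0.        ] [[ 3.82124653e-03 -9.99009488e-01 -4.43333038e-02]
 [-9.97851277e-01 -9.09512305e-04 -6.55133738e-02]
 [ 6.54081603e-02  4.44883866e-02 -9.96866368e-01]] [-0.13603581  0.583364    0.89483061]
```

View pics/scene0.png

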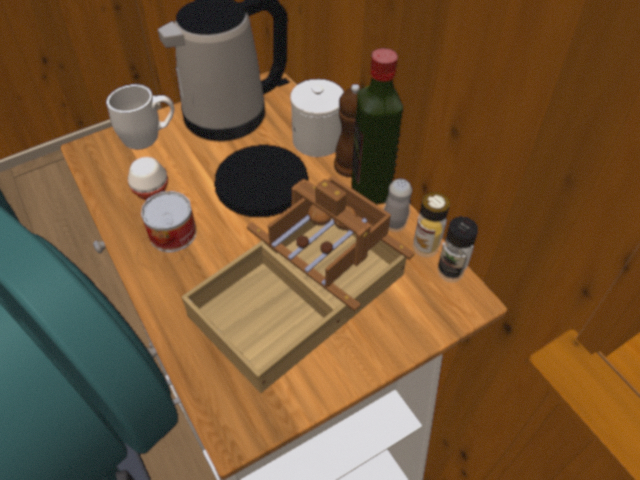

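View pics/top0.png

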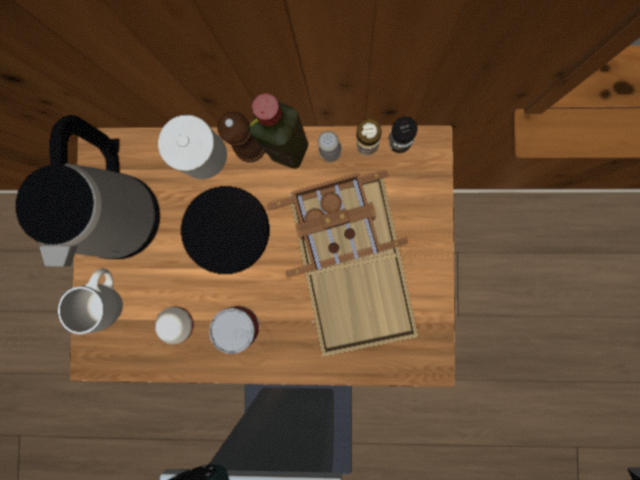

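The scene picture shows the two-bay box with the sieve on its far bay (block about (330,195), hazelnuts (303,241) and (326,247)). The top picture shows the sieve at about (338,225), the empty bay at (362,300) nearer the robot, and jars and a bottle behind at rows 105–165. Next I'll enlarge both.

```bash
python3 - <<'E'
import cv2
a=cv2.imread("pics/top0.png")[160:360,255:425];b=cv2.imread("pics/scene0.png")[165:385,175:425]
cv2.imwrite("pics/topc.png",cv2.resize(a,(510,600),interpolation=cv2.INTER_CUBIC))
cv2.imwrite("pics/scenec.png",cv2.resize(b,None,fx=2.7,fy=2.7,interpolation=cv2.INTER_CUBIC)[:600,:800])
E
```

```text
(no output)
```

View pics/topc.png

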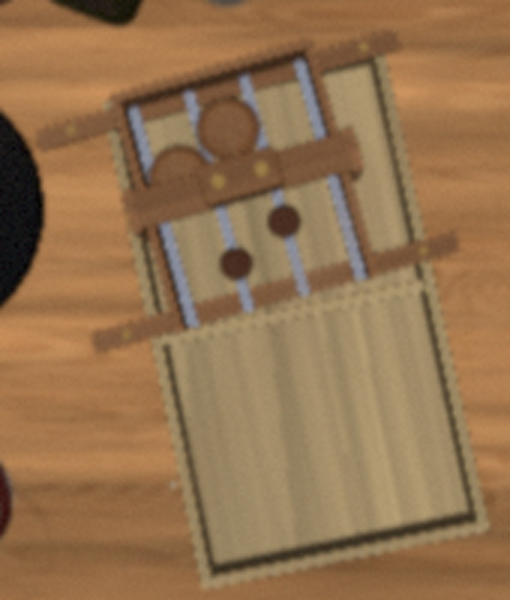

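View pics/scenec.png

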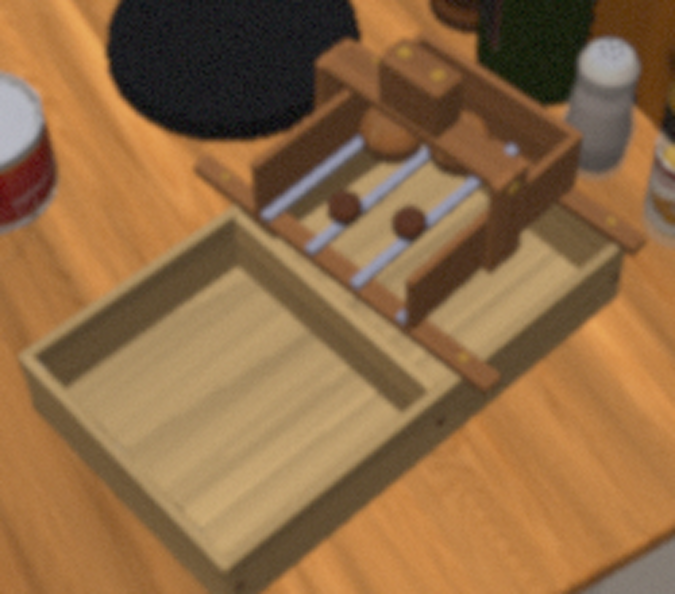

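```bash
cat > h.py <<'E'
import numpy as np, cv2
from bench import readout, imaging, robot
def ray(s,p):
    K=np.array([[s["fx"],0,s["cx"]],[0,s["fy"],s["cy"]],[0,0,1]])
    u=cv2.undistortPoints(np.array([[p]],float),K,np.array(s["dist_coeffs"]))[0,0]
    R=np.array(s["R"]);d=R.T@np.r_[u,1];return -R.T@s["t"],d/np.linalg.norm(d)
def plane(s,p,z):
    c,d=ray(s,p);return c+d*(z-c[2])/d[2]
def tri(s1,p1,s2,p2):
    c1,a=ray(s1,p1);c2,b=ray(s2,p2)
    t=np.linalg.lstsq(np.c_[a,-b],c2-c1,rcond=None)[0]
    x,y=c1+t[0]*a,c2+t[1]*b;return (x+y)/2,np.linalg.norm(x-y)
E
python3 - <<'E'
from h import *
T=imaging.snapshot("top");S=imaging.snapshot("scene")
t=lambda p:(255+(p[0]+.5)/3-.5,160+(p[1]+.5)/3-.5)
s=lambda p:(175+(p[0]+.5)/2.7-.5,165+(p[1]+.5)/2.7-.5)
P={"blkL":((218,181),(404,51)),"blkR":((262,168),(438,75)),"frL":((127,334),(227,174)),"frR":((424,250),(465,357)),"rrR":((364,46),(612,221)),
"boxFR":((382,55),(618,252)),"boxNL":((208,585),(24,353)),"boxNR":((486,522),(232,574)),
"hz1":((236,263),(345,207)),"hz2":((284,221),(409,224))}
for k,(a,b) in P.items():
    x,e=tri(T,t(a),S,s(b));print(k,x.round(4),round(e,4))
for n,a in {"rrL":(71,130),"rrR":(364,46),"frL":(127,334),"frR":(424,250)}.items(): print(n,plane(T,t(a),.06).round(4),)
for n,a in {"NL":(208,585),"NR":(486,522),"FR":(382,55),"FL":(113,130)}.items(): print("box",n,plane(T,t(a),.05).round(4),)
# bottle etc: top of bottle cap
x,e=tri(T,(265,103),S,(384,58));print("cap",x,e)
x,e=tri(T,(404,126),S,(461,228));print("jar",x,e)
x,e=tri(T,(233,120),S,(352,90));print("mill",x,e)
x,e=tri(T,(182,138),S,(318,90));print("pot",x,e)
E
```

```text
blkL [ 0.5853 -0.1411  0.1615] 0.0016
blkR [ 0.5916 -0.1624  0.1605] 0.0012
frL [ 0.5088 -0.0866  0.0602] 0.002
frR [ 0.5555 -0.2501  0.0581] 0.0016
rrR [ 0.6691 -0.2175  0.0574] 0.0017
boxFR [ 0.6664 -0.2285  0.0445] 0.0025
boxNL [ 0.3706 -0.1312  0.051 ] 0.0011
boxNR [ 0.4052 -0.2855  0.0388] 0.0021
hz1 [ 0.5476 -0.1469  0.0714] 0.0013
hz2 [ 0.5705 -0.173   0.0705] 0.0012
rrL [ 0.6212 -0.0539  0.06  ]
rrR [ 0.6679 -0.2169  0.06  ]
frL [ 0.508  -0.0861  0.06  ]
frR [ 0.5547 -0.2496  0.06  ]
box NL [ 0.3699 -0.131   0.05  ]
box NR [ 0.4058 -0.2836  0.05  ]
box FR [ 0.6645 -0.2275  0.05  ]
box FL [ 0.6223 -0.0763  0.05  ]
cap [ 0.72881056 -0.06244399  0.26008301] 0.002642269988876141
jar [ 0.73886055 -0.25887364  0.09856218] 0.003553346515954945
mill [0.72981633 0.00302082 0.16491495] 0.009655190825837425
pot [0.72101826 0.0967018  0.10743851] 0.0007064650885575662
```

```bash
cat >> h.py <<'E'
from scipy.spatial.transform import Rotation as Ro, Slerp
def plan(p0,r0,p1,r1,n,w):
    "rows from pose 0 to pose 1 in n equal steps; prints the row numbers"
    p0,p1=np.array(p0),np.array(p1);R0=Ro.from_euler("xyz",r0);R1=Ro.from_euler("xyz",r1)
    rv=(R0.inv()*R1).as_rotvec()/n;out=[];R=R0
    for i in range(n):
        d=R.inv().apply((p1-p0)/n)/.2
        out.append(" ".join(f"{v:.3f}" for v in np.r_[d,rv/np.radians(120)])+f" {w}");R=R*Ro.from_rotvec(rv)
    print("; ".join(out))
E
python3 - <<'E'
from h import *
o=readout.get_obs()
plan(o["tool_pos"],o["ee_rot"],[.588,-.152,.2],[np.pi,0,np.radians(105.9)],11,0.6)
E
```

```text
0.215 -0.077 -0.012 -0.000 -0.000 -0.062 0.6; 0.223 -0.049 -0.012 -0.000 -0.000 -0.062 0.6; 0.228 -0.019 -0.012 -0.000 -0.000 -0.062 0.6; 0.228 0.010 -0.012 -0.000 -0.000 -0.062 0.6; 0.225 0.040 -0.012 -0.000 -0.000 -0.062 0.6; 0.218 0.068 -0.013 -0.000 -0.000 -0.062 0.6; 0.207 0.096 -0.013 -0.000 -0.000 -0.062 0.6; 0.193 0.122 -0.013 -0.000 -0.000 -0.062 0.6; 0.176 0.146 -0.013 -0.000 -0.000 -0.062 0.6; 0.156 0.167 -0.013 -0.000 -0.000 -0.062 0.6; 0.133 0.186 -0.013 -0.000 -0.000 -0.062 0.6
```

Emit:
carry_out --motion "0.215 -0.077 -0.012 0 0 -0.062 0.6; 0.223 -0.049 -0.012 0 0 -0.062 0.6; 0.228 -0.019 -0.012 0 0 -0.062 0.6; 0.228 0.01 -0.012 0 0 -0.062 0.6; 0.225 0.04 -0.012 0 0 -0.062 0.6; 0.218 0.068 -0.013 0 0 -0.062 0.6; 0.207 0.096 -0.013 0 0 -0.062 0.6; 0.193 0.122 -0.013 0 0 -0.062 0.6; 0.176 0.146 -0.013 0 0 -0.062 0.6; 0.156 0.167 -0.013 0 0 -0.062 0.6; 0.133 0.186 -0.013 0 0 -0.062 0.6; 0 0 0 0 0 0 0.6"

```text
time: 1.7
tool_pos: [0.5885, -0.1492, 0.1999]
ee_rot: [-3.141, -0.001, 1.856]
wrist_force: [-0.3, -1.3, 0.6]
width: 0.0563
finger_force: 0.0
```

```bash
python3 - <<'E'
from h import *
o=readout.get_obs();print(o["tool_pos"],o["ee_rot"],o["joint_positions"],o["time"],o["width"])
s=imaging.snapshot("wrist");cv2.imwrite("pics/w1.png",s["pixels"][:,:,::-1]);np.save("w1.npy",s,allow_pickle=True)
plan(o["tool_pos"],o["ee_rot"],[.588,-.152,.131],[np.pi,0,np.radians(105.9)],3,0.6)
E
```

```text
[ 0.58853166 -0.14924383  0.19991401] [-3.14104126e+00 -9.65212742e-04  1.85640935e+00] [-3.41997817e-01  2.13456582e-01  1.17531306e+00  4.65260201e-04
  1.75383609e+00 -6.27526656e-01] 1.7 0.05626625460505248
-0.004 -0.002 0.115 -0.000 -0.000 0.001 0.6; -0.004 -0.002 0.115 -0.000 -0.000 0.001 0.6; -0.004 -0.002 0.115 -0.000 -0.000 0.001 0.6
```

View pics/w1.png

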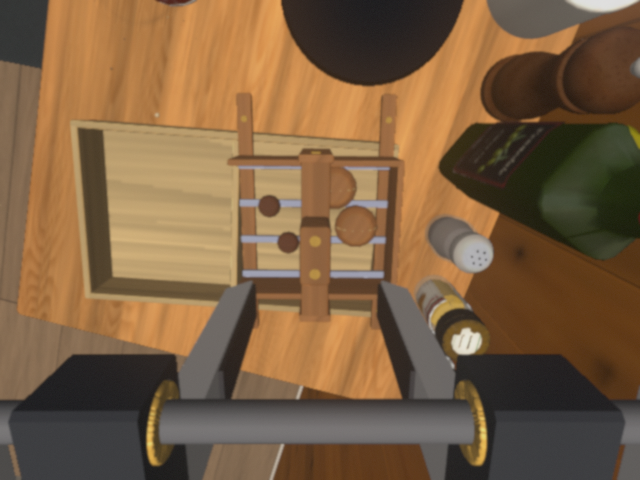

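The wrist picture shows the fingers straddling the block (dots at (315,241) and (315,274)), runner dots at (244,118) and (389,119), and the box's near corners at (70,121) and (87,299).

```bash
python3 - <<'E'
from h import *
s=np.load("w1.npy",allow_pickle=True).item()
for n,p,z in [("blkL",(315.5,241),.161),("blkR",(315.5,274),.161),("frL",(244,118.5),.06),("rrL",(389,119.5),.06),("NL",(70,121),.05),("NR",(87,299),.05),("FLtop",(396,143),.05),("divL",(240,134),.05)]: print(n,plane(s,p,z).round(4))
E
```

```text
blkL [ 0.5849 -0.1419  0.161 ]
blkR [ 0.5911 -0.1631  0.161 ]
frL [ 0.5082 -0.0867  0.06  ]
rrL [ 0.6215 -0.0545  0.06  ]
NL [ 0.3678 -0.1299  0.05  ]
NR [ 0.403  -0.2873  0.05  ]
FLtop [ 0.635  -0.0704  0.05  ]
divL [ 0.5063 -0.1003  0.05  ]
```

Emit:
carry_out --motion "-0.004 -0.002 0.115 0 0 0 0.6; -0.004 -0.002 0.115 0 0 0 0.6; -0.004 -0.002 0.115 0 0 0 0.6; 0 0 0 0 0 0 0.6; 0 0 0 0 0 0 0; 0 0 0 0 0 0 0; 0 0 0 0 0 0 0; 0 0 0 0 0 0 0"

```text
time: 2.75
tool_pos: [0.5869, -0.1543, 0.1323]
ee_rot: [3.141, 0.001, 1.852]
wrist_force: [0.5, -1.2, -0.4]
width: 0.0198
finger_force: 0.0
```

Emit:
carry_out --motion "0 0 0 0 0 0 0; 0 0 0 0 0 0 0; 0 0 -0.03 0 0 0 0; 0 0 -0.04 0 0 0 0; 0 0 -0.03 0 0 0 0; 0 0 0 0 0 0 0"

```text
time: 3.5
tool_pos: [0.5872, -0.1545, 0.153]
ee_rot: [3.14, 0.001, 1.852]
wrist_force: [-0.1, 0.6, 0.4]
width: 0.0005
finger_force: 0.0
```

```bash
python3 - <<'E'
from h import *
o=readout.get_obs();print(o["width"],o["tool_pos"])
a=imaging.snapshot("scene")["pixels"][100:330,200:450,::-1];w=imaging.snapshot("wrist")["pixels"][:,:,::-1]
a=cv2.resize(a,None,fx=1.6,fy=1.6,interpolation=cv2.INTER_CUBIC);w=cv2.resize(w,(400,300))
c=np.zeros((a.shape[0],800,3),np.uint8);c[:,:400]=a;c[:300,400:]=w;cv2.imwrite("pics/c2.png",c)
E
```

```text
0.00045963480663728664 [ 0.58724319 -0.15447367  0.15298591]
```

View pics/c2.png

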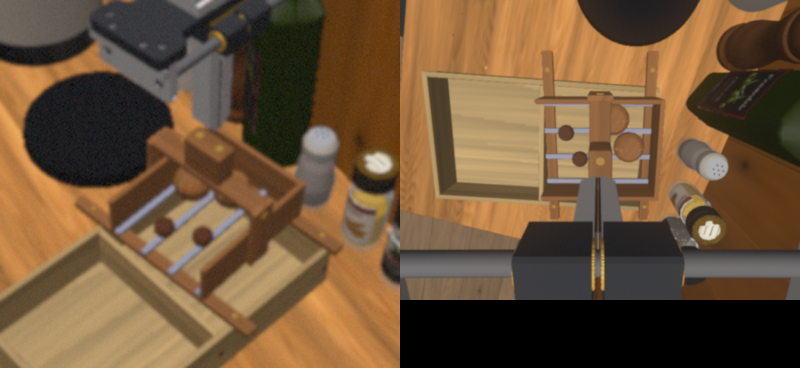

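The sieve still stands with the nuts in place. The fingers are shut on nothing, with tips near (210,125) in the scene half and (600,180) in the wrist half. I'll compare the reported TCP with where the tips appear.

```bash
python3 - <<'E'
from h import *
o=readout.get_obs();R=Ro.from_euler("xyz",o["ee_rot"]).as_matrix()
def proj(s,X):
    K=np.array([[s["fx"],0,s["cx"]],[0,s["fy"],s["cy"]],[0,0,1.]])
    return cv2.projectPoints(np.array([X]),cv2.Rodrigues(np.array(s["R"]))[0],np.array(s["t"]),K,np.array(s["dist_coeffs"]))[0].ravel()
for n in("scene","wrist","top"):
    s=imaging.snapshot(n);p=proj(s,o["tool_pos"]);q=proj(s,o["tool_pos"]-R[:,2]*.03)
    print(n,p,q,"block",proj(s,[.588,-.1525,.161]),"cam",-np.array(s["R"]).T@s["t"])
    if n!="wrist":
        u,v=p.astype(int);i=s["pixels"][v-45:v+45,u-60:u+60,::-1].copy();i=cv2.resize(i,(480,360),interpolation=cv2.INTER_CUBIC)
    else:
        i=s["pixels"][180:450,200:440,::-1].copy();i=cv2.resize(i,(320,360))
    if n=="scene":a=i
    if n=="wrist":b=i
cv2.imwrite("pics/c3.png",np.hstack([a,b]))
E
```

```text
scene [329.76344892 194.59038391] [330.25550561 178.34178268] block [330.03452463 188.52625224] cam [ 0.29007184 -0.60856099  0.72250081]
wrist [318.1526093  275.31298032] [318.43566867 297.8855641 ] block [321.6488917  279.02551786] cam [ 0.56350269 -0.07748512  0.36338723]
top [336.81826726 219.16248561] [336.25140126 217.46944038] block [335.4118258  217.76316392] cam [ 0.52410112 -0.17518006  0.92421377]
```

View pics/c3.png

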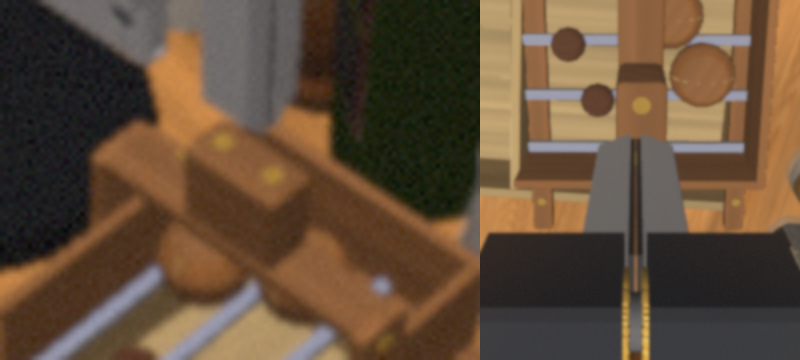

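```bash
python3 - <<'E'
from h import *
S=imaging.snapshot("scene");W=imaging.snapshot("wrist");T=imaging.snapshot("top")
print(tri(S,(330.2,181),W,(316,283)),tri(S,(330.2,179),W,(316,281)))
i=T["pixels"][180:260,290:380,::-1];i=cv2.resize(i,(450,400),interpolation=cv2.INTER_CUBIC)
a=S["pixels"][90:210,270:390,::-1];a=cv2.resize(a,(400,400),interpolation=cv2.INTER_CUBIC)
cv2.imwrite("pics/c4.png",np.hstack([i[:,:400],a]))
E
```

```text
(array([ 0.58628269, -0.15127811,  0.17380616]), np.float64(0.004267106539626079)) (array([ 0.58640199, -0.14978709,  0.17582811]), np.float64(0.005603993588697857))
```

View pics/c4.png

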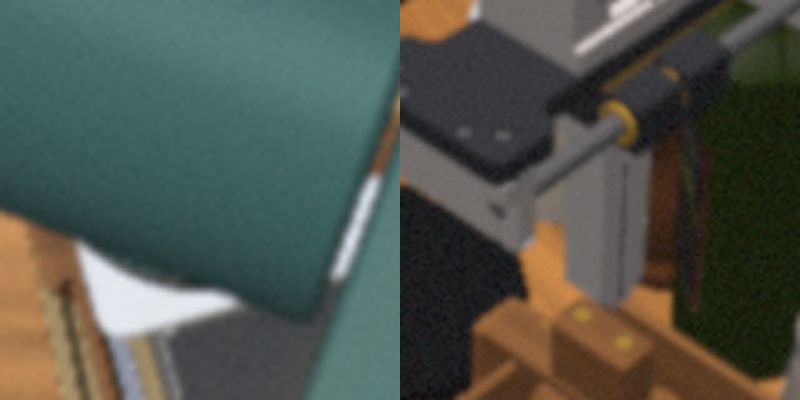

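```bash
python3 - <<'E'
from h import *
o=readout.get_obs();R=Ro.from_euler("xyz",o["ee_rot"]).as_matrix();T=o["tool_pos"]
for n,p,sx in (("scene",(338.1,180),-.008),("scene",(334.5,181.5),-.008),("wrist",(317,282),.008)):
    s=imaging.snapshot(n);c,d=ray(s,p);q=T+R[:,0]*sx;A=np.c_[d,-np.array([0,0,1.])]
    t=np.linalg.lstsq(A,q-c,rcond=None)[0];print(n,q[2]+t[1],np.linalg.norm(A@t-(q-c)))
E
```

```text
scene 0.184681012606931 0.0040851225388206965
scene 0.1817215554209876 0.0003905041250027561
wrist 0.1821553089940246 0.0005135410609390758
```

The tips measure about 29 mm higher than the reported TCP, so the first close passed just above the block. I'll open and go about 30 mm deeper, watching the force.

Emit:
carry_out --motion "0 0 0 0 0 0 0.6; 0 0 0 0 0 0 0.6; 0 0 0 0 0 0 0.6; 0 0 0 0 0 0 0.6; 0 0 0.08 0 0 0 0.6; 0 0 0.08 0 0 0 0.6; 0 0 0.04 0 0 0 0.6; 0 0 0 0 0 0 0.6"

```text
time: 5.05
tool_pos: [0.5858, -0.154, 0.1101]
ee_rot: [-3.139, -0.002, 1.852]
wrist_force: [0.5, 0.4, 0.5]
width: 0.0564
finger_force: 0.0
```

```bash
python3 - <<'E'
from h import *
o=readout.get_obs();print(o["tool_pos"],o["width"],o["wrist_force"])
S=imaging.snapshot("scene");W=imaging.snapshot("wrist")
b=W["pixels"][120:480,140:500,::-1];b=cv2.resize(b,(400,400))
a=S["pixels"][120:240,270:390,::-1];a=cv2.resize(a,(400,400),interpolation=cv2.INTER_CUBIC)
cv2.imwrite("pics/c5.png",np.hstack([b,a]))
E
```

```text
[ 0.58581482 -0.15400335  0.11007672] 0.05636732430751861 [0.47717397 0.36941889 0.46933696]
```

View pics/c5.png

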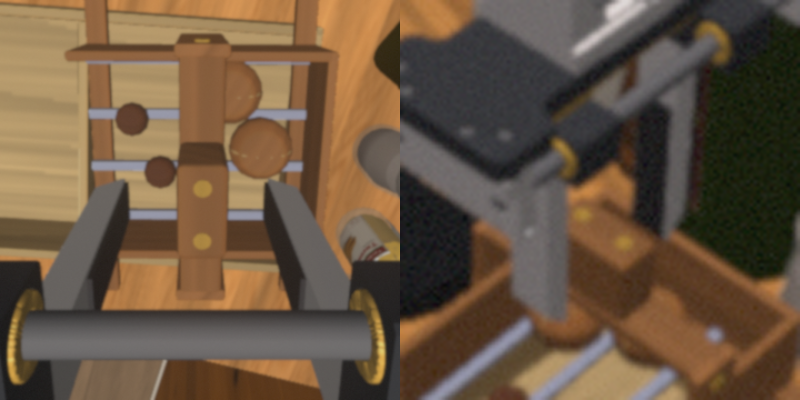

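The picture shows the open fingers straddling the block (dots at (202,188) and (202,241)), now well below its top. I'll go 6 mm lower and close.

Emit:
carry_out --motion "0 0 0.03 0 0 0 0.6; 0 0 0 0 0 0 0.3; 0 0 0 0 0 0 0; 0 0 0 0 0 0 0; 0 0 0 0 0 0 0; 0 0 0 0 0 0 0; 0 0 0 0 0 0 0"

```text
time: 6.02
tool_pos: [0.5872, -0.1542, 0.1061]
ee_rot: [3.14, 0.001, 1.852]
wrist_force: [2.0, 0.3, -0.1]
width: 0.0197
finger_force: 30.0
```

Emit:
carry_out --motion "0 0 -0.04 0 0 0 0; -0.05 0 -0.06 0 0 0 0; 0 0 0 0 0 0 0; 0.125 0 0 0 0 0 0; -0.125 0 0 0 0 0 0; -0.125 0 0 0 0 0 0; 0.125 0 0 0 0 0 0; 0.125 0 0 0 0 0 0; -0.125 0 0 0 0 0 0; 0 0 0 0 0 0 0; 0 0 0 0 0 0 0"

```text
time: 7.4
tool_pos: [0.5894, -0.1637, 0.1258]
ee_rot: [-3.142, -0.0, 1.852]
wrist_force: [0.2, 0.3, -2.0]
width: 0.0197
finger_force: 30.0
```

```bash
python3 - <<'E'
from h import *
o=readout.get_obs();print(o["tool_pos"],o["ee_rot"],o["width"],o["finger_force"],o["joint_positions"])
S=imaging.snapshot("scene");W=imaging.snapshot("wrist")
b=W["pixels"][90:390,140:440,::-1];b=cv2.resize(b,(400,400))
a=S["pixels"][130:290,230:390,::-1];a=cv2.resize(a,(400,400),interpolation=cv2.INTER_CUBIC)
cv2.imwrite("pics/c6.png",np.hstack([b,a]))
E
```

```text
[ 0.58936738 -0.16368318  0.12578661] [-3.14156290e+00 -3.97746163e-04  1.85201078e+00] 0.019703932438931288 29.99654531478882 [-3.63753605e-01  2.37540400e-01  1.29253606e+00  3.00208578e-04
  1.61177909e+00 -6.44955804e-01]
```

View pics/c6.png

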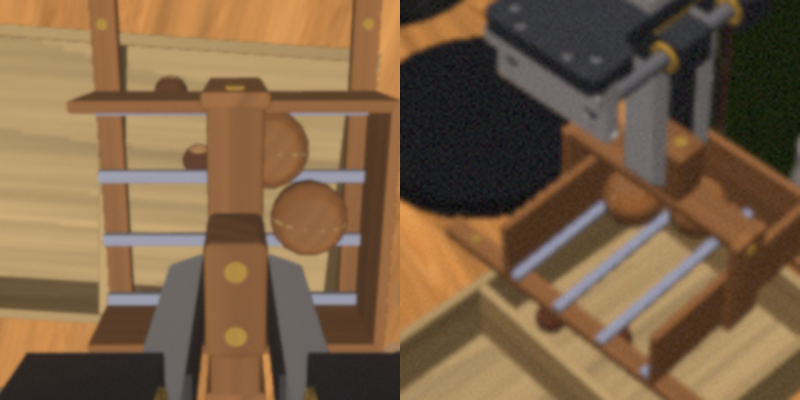

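Both walnuts are still in their slots. The slats are clear of hazelnuts, which now lie below at wrist crop (170,88) and (197,157). I'll check by numbers that they are on the bay floor, and plan the tip.

```bash
python3 - <<'E'
from h import *
W=imaging.snapshot("wrist");S=imaging.snapshot("scene")
a=np.radians(102.7);X=np.array([np.cos(a),np.sin(a)]);Y=np.array([-X[1],X[0]])
for s,p in((W,(267.5,158)),(W,(287.8,207.8)),(S,(230+148/2.5,130+318/2.5)),(S,(230+625/2.5-160,130+335/2.5))):
    q=plane(s,p,.0155)[:2]-[.518,-.1785];print((q@X).round(4),(q@Y).round(4))
o=readout.get_obs();R0=Ro.from_euler("xyz",o["ee_rot"])
# raise and move: grasp point 48 mm behind reported TCP; target grasp at box y=+42, sieve tip 33 deg about tool x
p0=o["tool_pos"];g=.048;c=np.array([.518,-.1785])
gxy=c+Y*.042
p1=np.r_[gxy,.20-g+.035];plan(p0,o["ee_rot"],p1,o["ee_rot"],3,0)
R1=R0*Ro.from_rotvec([np.radians(33),0,0]);print(R1.as_matrix()[:,2],"tool z after +33 about tool x (want away from robot, +x)")
gp=np.r_[gxy,.205];sg=1 if R1.as_matrix()[0,2]>0 else -1
R1=R0*Ro.from_rotvec([sg*np.radians(33),0,0])
p2=gp+R1.as_matrix()[:,2]*g;print(p1,p2)
plan(p1,o["ee_rot"],p2,R1.as_euler("xyz"),6,0)
E
```

```text
0.0498 -0.0318
0.0121 -0.0488
0.0491 -0.0316
0.0083 -0.056
0.014 -0.191 -0.102 0.000 0.000 0.000 0; 0.014 -0.191 -0.102 0.000 0.000 0.000 0; 0.014 -0.191 -0.102 0.000 0.000 0.000 0
[-0.52323281 -0.1512335  -0.83866314] tool z after +33 about tool x (want away from robot, +x)
[ 0.47702755 -0.18773354  0.187     ] [ 0.50213892 -0.18046515  0.16474346]
0.000 0.022 0.019 -0.046 -0.000 -0.000 0; 0.000 0.020 0.021 -0.046 -0.000 -0.000 0; 0.000 0.018 0.022 -0.046 -0.000 -0.000 0; 0.000 0.016 0.024 -0.046 -0.000 -0.000 0; 0.000 0.013 0.025 -0.046 -0.000 -0.000 0; 0.000 0.011 0.027 -0.046 -0.000 -0.000 0
```

Both hazelnuts are in the hazelnut bay: box y is about -32 and -50 mm in both views. I'll move over the walnut bay slowly.

Emit:
carry_out --motion "0.004 -0.06 -0.041 0 0 0 0; 0.007 -0.095 -0.041 0 0 0 0; 0.007 -0.095 -0.041 0 0 0 0; 0.007 -0.095 -0.041 0 0 0 0; 0.007 -0.095 -0.041 0 0 0 0; 0.007 -0.083 -0.041 0 0 0 0; 0.003 -0.05 0 0 0 0 0; 0 0 0 0 0 0 0"

```text
time: 8.6
tool_pos: [0.4765, -0.1878, 0.1751]
ee_rot: [3.141, 0.0, 1.851]
wrist_force: [-0.4, 0.1, -2.5]
width: 0.0196
finger_force: 30.0
```

Emit:
carry_out --motion "0 0.02 0.017 -0.042 0 0 0; 0 0.018 0.018 -0.042 0 0 0; 0 0.016 0.019 -0.042 0 0 0; 0 0.015 0.02 -0.042 0 0 0; 0 0.013 0.021 -0.042 0 0 0; 0 0.011 0.022 -0.042 0 0 0; 0 0.009 0.023 -0.042 0 0 0; 0 0 0 0 0 0 0; 0 0 0 0 0 0 0; 0 0 0 0 0 0 0; 0 0 0 0 0 0 0; 0 0 0 0 0 0 0"

```text
time: 10.1
tool_pos: [0.5035, -0.18, 0.1532]
ee_rot: [2.526, 0.0, 1.853]
wrist_force: [-0.1, 0.3, -2.3]
width: 0.0197
finger_force: 30.0
```

```bash
python3 - <<'E'
from h import *
o=readout.get_obs();print(o["tool_pos"],o["ee_rot"],o["width"],o["finger_force"],o["joint_positions"])
S=imaging.snapshot("scene");W=imaging.snapshot("wrist")
b=cv2.resize(W["pixels"][:,:,::-1],(400,300))
a=S["pixels"][120:390,150:430,::-1];a=cv2.resize(a,(400,386),interpolation=cv2.INTER_CUBIC)
c=np.zeros((386,800,3),np.uint8);c[:300,:400]=b;c[:,400:]=a
cv2.imwrite("pics/c7.png",c)
E
```

```text
[ 0.50349764 -0.17997814  0.15318424] [2.52589924e+00 4.84738471e-04 1.85283287e+00] 0.019671282224244815 29.997761249542236 [-0.84265811 -0.27500565  1.88241207  0.57330581  1.28778877 -1.21930854]
```

View pics/c7.png

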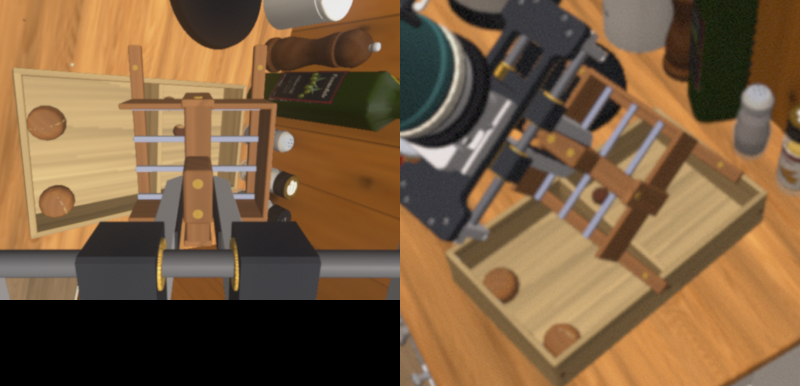

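Both walnuts lie in the walnut bay (scene half (500,285) and (562,338)) and the sieve is empty. I'll level it and go back.

```bash
python3 - <<'E'
from h import *
o=readout.get_obs()
r1=[np.pi,0,1.825];a=[.48,-.187,.173];b=[.585,-.160,.130]
plan(o["tool_pos"],o["ee_rot"],a,r1,6,0);print();plan(a,r1,b,r1,5,0)
E
```

```text
-0.000 -0.007 -0.025 0.049 -0.001 0.002 0; -0.000 -0.010 -0.025 0.049 -0.001 0.002 0; -0.000 -0.012 -0.023 0.049 -0.001 0.002 0; -0.000 -0.014 -0.022 0.049 -0.001 0.002 0; -0.001 -0.016 -0.020 0.049 -0.001 0.002 0; -0.001 -0.018 -0.019 0.049 -0.001 0.002 0

-0.000 0.108 0.043 0.000 0.000 0.000 0; -0.000 0.108 0.043 0.000 0.000 0.000 0; -0.000 0.108 0.043 0.000 0.000 0.000 0; -0.000 0.108 0.043 0.000 0.000 0.000 0; -0.000 0.108 0.043 0.000 0.000 0.000 0
```

Emit:
carry_out --motion "0 -0.007 -0.025 0.049 -0.001 0.002 0; 0 -0.01 -0.025 0.049 -0.001 0.002 0; 0 -0.012 -0.023 0.049 -0.001 0.002 0; 0 -0.014 -0.022 0.049 -0.001 0.002 0; -0.001 -0.016 -0.02 0.049 -0.001 0.002 0; -0.001 -0.018 -0.019 0.049 -0.001 0.002 0; 0 0.108 0.043 0 0 0 0; 0 0.108 0.043 0 0 0 0; 0 0.108 0.043 0 0 0 0; 0 0.108 0.043 0 0 0 0; 0 0.108 0.043 0 0 0 0; 0 0 0 0 0 0 0"

```text
time: 11.7
tool_pos: [0.5851, -0.1589, 0.1281]
ee_rot: [-3.14, 0.002, 1.826]
wrist_force: [-0.4, 0.0, -1.7]
width: 0.0196
finger_force: 30.0
```

```bash
python3 - <<'E'
from h import *
o=readout.get_obs()
print(o["tool_pos"],o["ee_rot"]);plan(o["tool_pos"],o["ee_rot"],[.585,-.160,.108],[np.pi,0,1.825],3,0)
E
```

```text
[ 0.58514347 -0.15890234  0.12813229] [-3.14038969e+00  1.96706947e-03  1.82608591e+00]
-0.002 -0.001 0.034 -0.000 0.000 0.000 0; -0.002 -0.001 0.034 -0.000 0.000 0.000 0; -0.002 -0.001 0.034 -0.000 0.000 0.000 0
```

Emit:
carry_out --motion "0 0 0.04 0 0 0 0; 0 0 0.035 0 0 0 0; 0 0 0.02 0 0 0 0; 0 0 0.01 0 0 0 0; 0 0 0 0 0 0 0"

```text
time: 12.32
tool_pos: [0.5845, -0.1601, 0.1088]
ee_rot: [3.142, 0.004, 1.825]
wrist_force: [0.4, -0.6, -1.2]
width: 0.0198
finger_force: 30.0
```

Emit:
carry_out --motion "0 0 0.006 0 0 0 0; 0 0 0.006 0 0 0 0; 0 0 0 0 0 0 0"

```text
time: 12.7
tool_pos: [0.5848, -0.1601, 0.1066]
ee_rot: [3.141, 0.005, 1.825]
wrist_force: [-1.0, -0.0, -3.0]
width: 0.0198
finger_force: 30.0
```

Emit:
carry_out --motion "0 0 0.006 0 0 0 0; 0 0 0 0 0 0 0; 0 0 0 0 0 0 0"

```text
time: 13.08
tool_pos: [0.5847, -0.1598, 0.1062]
ee_rot: [3.141, 0.005, 1.825]
wrist_force: [-2.3, 2.9, 4.7]
width: 0.0199
finger_force: 30.0
```

Contact: the force has turned upward at the height where I first gripped. I'll release, then rise.

Emit:
carry_out --motion "0 0 0 0 0 0 0.3; 0 0 0 0 0 0 0.5; 0 0 0 0 0 0 0.6; 0 0 0 0 0 0 0.6; 0 0 -0.1 0 0 0 0.6; 0 0 -0.2 0 0 0 0.6; 0 0 -0.2 0 0 0 0.6; 0 0 0 0 0 0 0.6"

```text
time: 14.08
tool_pos: [0.5866, -0.1604, 0.21]
ee_rot: [3.134, 0.01, 1.825]
wrist_force: [-0.5, 0.0, -0.4]
width: 0.0565
finger_force: 0.0
```

```bash
python3 - <<'E'
from h import *
o=readout.get_obs();print(o["tool_pos"],o["width"],o["wrist_force"])
S=imaging.snapshot("scene");W=imaging.snapshot("wrist")
np.save("w8.npy",W,allow_pickle=True)
b=cv2.resize(W["pixels"][:360,:480,::-1],(480,360))
a=S["pixels"][140:390,170:420,::-1];a=cv2.resize(a,(320,320),interpolation=cv2.INTER_CUBIC)
c=np.zeros((360,800,3),np.uint8);c[:,:480]=b;c[:320,480:]=a
cv2.imwrite("pics/c8.png",c)
E
```

```text
[ 0.58658987 -0.16041749  0.20998476] 0.05649123895888753 [-0.54860862  0.01028539 -0.42375791]
```

View pics/c8.png

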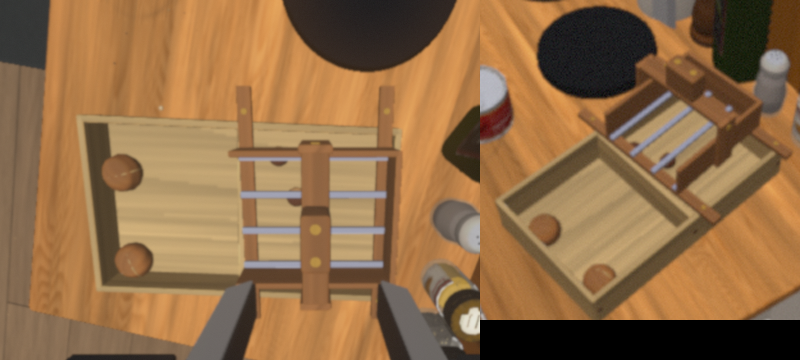

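The sieve is back, level, over both hazelnuts (wrist (278,158) and (295,197)), with the walnuts in the other bay at (122,172) and (133,259). A numeric check of the placing follows.

```bash
python3 - <<'E'
from h import *
s=np.load("w8.npy",allow_pickle=True).item()
P=lambda p,z:plane(s,p,z)[:2]
NL,NR,FL=P((78,117),.05),P((97,292),.05),P((400,131),.05)
c=(NR+FL)/2;x=(NL-NR)/np.linalg.norm(NL-NR);y=np.array([-x[1],x[0]])
f,r=P((244,111),.06),P((387,112),.06);m=(P((315,229),.161)+P((315,262),.161))/2
d=f-r;print(c,np.degrees(np.arctan2(x[1],x[0])),"yaw diff",np.degrees(np.arctan2(d@x,d@y))*-1)
print("sieve in box",(m-c)@x,(m-c)@y, "expected 0,-.068")
E
```

```text
[ 0.51939817 -0.18043078] 101.65853197338235 yaw diff 2.415368389810837
sieve in box 0.0090165656172351 -0.0671467458562871 expected 0,-.068
```

```bash
python3 -c "
from bench import robot;print(robot.close_job())"
```

```text
the job is handed in; nothing more can be done
None
```

The job is handed in at about 14 s: both hazelnuts are in the bay under the sieve, both walnuts are in the other bay, and the sieve is back level on the box, about 5–9 mm (two estimates) and 2° off its nominal place; my first close shut just above the block and gripped nothing, so I regripped 30 mm lower.

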